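Close a sample jar and press it on the mixer

ROBOT

A 6-joint arm with a two-finger parallel gripper is mounted at the origin on the work surface. World frame = base frame: x ahead of the robot, y to its left, z up, the work surface at z = 0. Lengths are in m, angles in rad, forces in N, time in s.
With the tool pointing down it reaches from about 0.425 to 0.95 m from the base axis. Payload 3.5 kg.
Tool frame: the origin (TCP) lies midway between the tips of the shut fingers; the grasp point (between the pads) lies 19 mm behind it; z points along the fingers, y is the line along which they close (so a half turn about z gives the same grasp; the last joint's range is limited). The gripper opens to 85 mm and grips with 20 to 120 N. Pads are 22 mm wide; open, the fingers measure 114 mm over their backs; the gripper's body (76 mm by 85 mm) begins 54 mm behind the grasp point. The pads swing forward as they close: fully open they stand 13 mm farther back than shut.
Start: joints at [1.159, 0.286, 1.577, -0, 1.279, -0.15], TCP at [0.175, 0.652, 0.231] pointing down, gripper open.
Joint ranges: [-2.77, 2.77], [-0.9, 2.22], [0.21, 2.48], [-1.53, 4.67], [0.24, 2.81], [-2.84, 2.84]. Speed limits (rad/s): [2.79, 2.79, 3.14, 3.14, 3.14, 3.14].

INTERFACE

Orientations are given as a unit quaternion [x, y, z, w].
In Python, from plant import * gives the robot as it stands.
- The arm moves only by the tool move_arm, never from a script. Its argument "moves" is a list of rows, each a list of 3 entries, a list of its own where there are three numbers: the opening, from 0 (shut) to 1 (fully open), then the shift along the tool's x, y, z in m, then the turn, a rotation vector about the tool's x, y, z in rad. A call has exactly 10 rows; each row shifts and turns the commanded pose from where the row before left it, along the tool's axes as they then stand; what a row does not reach is not made up. A row lasts 1/12 s, in which the tool goes at most 41.7 mm and 7.16 degrees, less where a joint would pass 70% of its speed; a pose out of reach is approached as far as the arm can. A call is refused whole if a number of a shift passes 0.0417 or a number of a turn 0.125, either way. A call with a gripper value outside its range is refused whole. The fingers move at their own pace and stop on an object; "grip_force" is the grip in N (left out, the last holds). Time passes only in rows, so rows that do not move let the fingers close, or fill a call up. It gives the time, the measured TCP pose, the force, the opening and the grip force at its end, in the units of the state.
- get_state(): the state, without advancing time (a new reading comes with each control period).
- read_camera(name): name is "scene" or "top"; returns the picture (384x512x3 uint8, red, green, blue); there is no depth.
- camera_params(name): a dict with "fx", "fy", "cx", "cy" (pixels), "k1" (the pictures are not rectified: a ray, as slopes to the right and down, at radius r is drawn at 1 + k1 r^2 times it, then the intrinsics apply), "rvec" (rotation vector, rad) and "tvec" (3), from world to camera coordinates, as OpenCV has them. Camera axes: x right, y down, z forward; pixel columns grow to the right and rows downward; lengths in m; the calibration is good to about 2 mm. A picture is of the moment at which its call begins. camera_params takes no time and is no camera call.
- sign_off(): hands the job in; it is judged then, once.
The state is a dict: "time": time; "qpos": joint angles; "dq": joint speeds; "joint_efforts": joint torques, N m; "eef_pos": TCP position; "tcp_rot": TCP orientation; "contact_force": force on the tool from outside, world axes, zero at the start; "wrist_torque": the same for the moment, N m; "opening": opening from 0.0 (shut) to 1.0 (fully open); "finger_force": force on a finger pad.
Only numpy, scipy, OpenCV 4.12 (cv2) and the standard library are available. Lean on these libraries where they do the work, as an engineer would, in place of code of your own. Each camera call takes 0.05 s, during which the arm holds its last target. There are 200 camera calls.

TASK

Of the three sample jars, one has its push-on cap standing proud: press that cap fully home while the jar stands on the bench. Then take the jar to the mixer, press it down into the sprung cup until the cup is fully down, and keep it down for a good second. Finally set the jar down upright inside the white tray without dropping it, and leave the other jars, the fossil and the hammer where they are.

Things in the scene. Friction and masses are not known exactly. Their poses are not given: they have to be found in the camera images.
- sample_jar: White plastic jar with a grey cap and a blank paper band, loose, about 0.2 kg: the one whose cap stands proud. Body a straight cylinder 62 mm across and 58 mm high with a small shoulder up to 62 mm, then a neck, 49 mm across, partly bared below the cap. Overall 80 mm tall with the cap home, 89 to 92 mm at the start. Origin at the centre of its underside, z up along the jar. Which of the three places it takes varies. Grip it by the body, at about 40 mm height.
- sample_cap (a joint): travel of the push-on cap of the sample jar down its neck, in m: 0 stands 12 mm proud, 0.012 is fully home (cap skirt on the shoulder); it starts between 0 and 0.003. The cap slides against a steady friction of about 9 N, stays where it is left, stops hard when home and cannot be pulled off.
- cap_top (a point): centre of the flat top of that grey cap (58 mm across, 18 mm high), z up; it goes down with the cap.
- closed_jar_1: White plastic jar with a grey cap and a blank paper band, a loose bystander like the sample jar but with its cap already home: 62 mm across, 80 mm tall. Origin at the centre of its underside.
- closed_jar_2: White plastic jar with a grey cap and a blank paper band, a second such closed bystander jar, 62 mm across, 80 mm tall. Origin at the centre of its underside.
- mixer: bench mixer, a grey box fixed to the bench, 120 (x) by 130 (y) by 72 mm high, with a round aluminium cup on top at its middle. Origin at the centre of its underside, z up; its front with a small dial faces its own -x. It and the tray may change places.
- cup_seat (a point): centre of the inner floor of the mixer's cup, 92 mm above the bench when up. The cup is 80 mm across outside, inside 72 to 74 mm across, its rim 12 mm above its inner floor. The point goes down with the cup.
- mixer_cup (a joint): how far the mixer's sprung cup is pressed down, in m: 0 is up, 0.008 is fully down. The spring pushes back with about 6.5 N at the top and 12 N fully down, more than the jar's weight, so the cup comes up again when let go.
- tray: white shallow open tray fixed to the bench, 150 by 150 mm outside, rim 18 mm high, walls 4 mm, inner floor 4 mm above the bench. Origin at the centre of its underside, x and y along its sides.
- ammonite: brown ribbed disc-shaped fossil, 104 mm across and 40 mm high, a loose bystander. Origin at the centre of its underside.
- hammer: hammer 270 mm long lying flat, a loose bystander.
Mind the look-alikes: they are no part of the job. What is shaped like the sample_jar but orange is not meant.

How it is judged:
By the outcome, as a careful person would: the job done as asked, in the order asked, and still so for the second after the job is handed in, with the robot touching nothing.
It also fails if it takes over 59 s, if anything falls off the work surface, if the arm or the gripper's body presses on something with over 40 N, if the wrist force passes 120 N, or if a joint passes its speed limit or range.

## Working session

There is one attempt and no reset: what is moved stays moved. The work goes in short steps, Python scripts to look and compute and a tool call to move; the robot and the scene stay as the last step left them, time stands still between calls to the robot, and variables do not carry over. Pictures are saved under pics/ and viewed, at most 10 in all, crops included, and the job is handed in when it is done.

Besides the shell and the picture viewer there is one more tool, called after "Call:" as name(argument=value, ...), one argument or row to a line, values as JSON. move_arm: Moves the arm, as the interface text tells. Its arguments: {"type":"object","properties":{"moves":{"type":"array"},"grip_force":{"type":"number"}},"required":["moves"]}

```bash
mkdir -p pics; cat > h.py <<'E'
from plant import *
import numpy as np, cv2
def cam(n):
    p=camera_params(n);R=cv2.Rodrigues(np.array(p['rvec'],float))[0];return p,R,np.array(p['tvec'],float).ravel()
def ray(n,u,v,z):
    p,R,t=cam(n);d=np.array([(u-p['cx'])/p['fx'],(v-p['cy'])/p['fy']]);s=d.copy()
    for _ in range(30): s=d/(1+p['k1']*(s@s))
    w=R.T@np.array([s[0],s[1],1]);c=-R.T@t
    return c+w*(z-c[2])/w[2]
def proj(n,P):
    p,R,t=cam(n);c=R@np.array(P,float)+t;s=c[:2]/c[2];s=s*(1+p['k1']*(s@s))
    return s*[p['fx'],p['fy']]+[p['cx'],p['cy']]
def snap(n,f,crop=None,k=1):
    im=read_camera(n)[:,:,::-1]
    if crop: a,b,c,d=crop; im=im[b:d,a:c]
    cv2.imwrite('pics/'+f,cv2.resize(np.ascontiguousarray(im),None,fx=k,fy=k,interpolation=cv2.INTER_CUBIC))
E
python3 - <<'E'
from h import *
snap('top','t0.png',k=1.5);snap('scene','s0.png',k=1.5)
for n in('top','scene'):p,R,t=cam(n);print(n,p,-R.T@t)
print(get_state())
E
```

```text
top {'fx': 430.363799782828, 'fy': 430.363799782828, 'cx': 251.5323133607462, 'cy': 189.67978835707024, 'k1': -0.10725785230866737, 'rvec': array([ 2.14263662, -2.15702529,  0.16330441]), 'tvec': array([-0.0161185 ,  0.57935234,  1.27418892])} [ 0.38992576 -0.0097924   1.34436913]
scene {'fx': 385.92231399707555, 'fy': 385.92231399707555, 'cx': 249.66366459901658, 'cy': 192.91643508243533, 'k1': 0.024496464727006954, 'rvec': array([ 0.7367561 ,  2.62598385, -1.10210087]), 'tvec': array([ 0.51109142, -0.11640581,  1.4199526 ])} [0.99590205 0.6750087  0.91846203]
{'time': 0.1, 'qpos': array([ 1.15899768e+00,  2.87084680e-01,  1.57804384e+00,  2.43135543e-05,
        1.27864455e+00, -1.50006116e-01]), 'dq': array([ 1.19136313e-03, -1.82082957e-03, -3.23192278e-03,  5.53089551e-05,
       -8.97051199e-04, -8.51095467e-04]), 'joint_efforts': array([ 9.65712134e-04, -4.07294691e+01, -2.93699795e+01, -1.96923620e-04,
        3.44667656e-03, -2.51992526e-05]), 'eef_pos': array([0.17442163, 0.65144489, 0.23007329]), 'tcp_rot': array([ 1.30526200e-01,  9.91444261e-01, -1.04424994e-03, -3.13411652e-04]), 'contact_force': array([ 0.82984984, -0.13832618, -0.33028485]), 'wrist_torque': array([ 0.06620656, -0.02200148, -0.00146462]), 'finger_force': 0.0, 'opening': 1.0016049404681084}
```

View pics/t0.png

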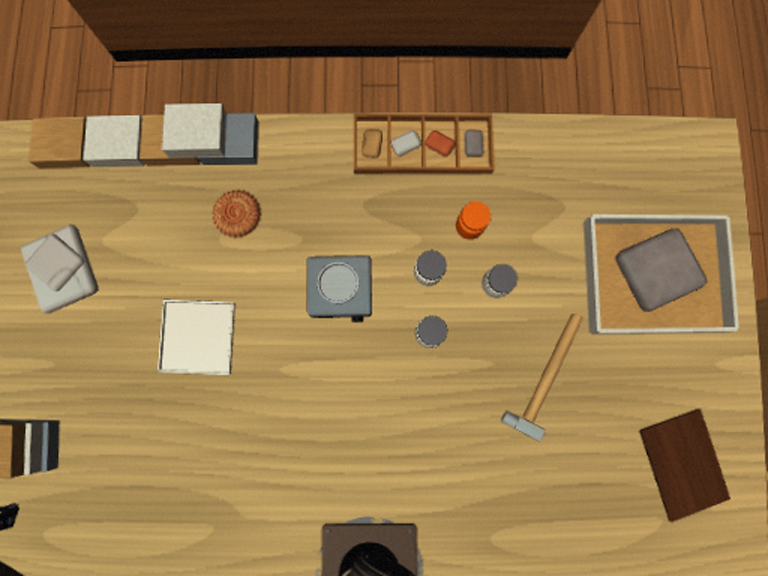

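View pics/s0.png

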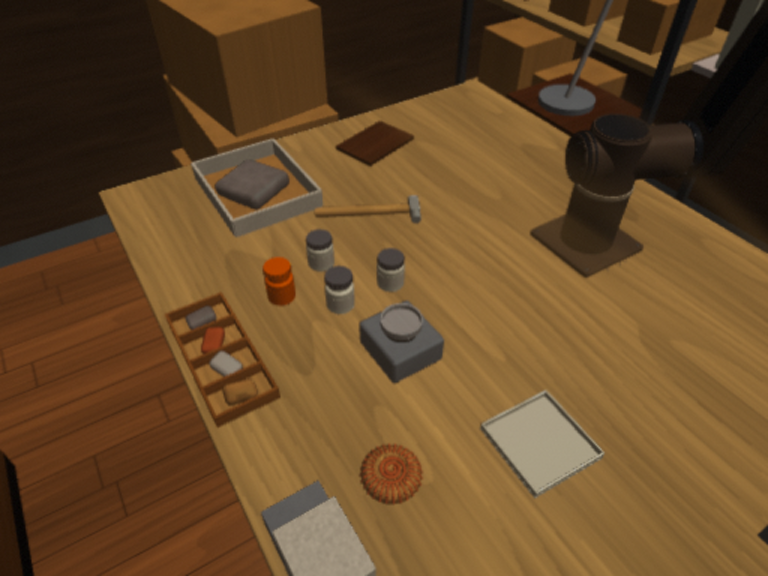

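The top view (at 1.5x) shows grey-capped jars at (431,265), (501,279) and (432,331). It also shows an orange look-alike at (474,219), the mixer at (338,285), the tray at (196,338), the fossil at (236,213) and the hammer around (545,380). In the scene view the jars are at (320,250), (340,288) and (390,268). An enlarged crop should show which cap stands proud.

```bash
python3 - <<'E'
from h import *
a=read_camera('scene')[140:220,165:290,::-1];b=read_camera('top')[150:240,195:350,::-1]
cv2.imwrite('pics/c1.png',cv2.resize(np.ascontiguousarray(a),None,fx=6.4,fy=6.4,interpolation=cv2.INTER_CUBIC))
cv2.imwrite('pics/c2.png',cv2.resize(np.ascontiguousarray(b),None,fx=5,fy=5,interpolation=cv2.INTER_CUBIC))
E
```

```text
(no output)
```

View pics/c1.png

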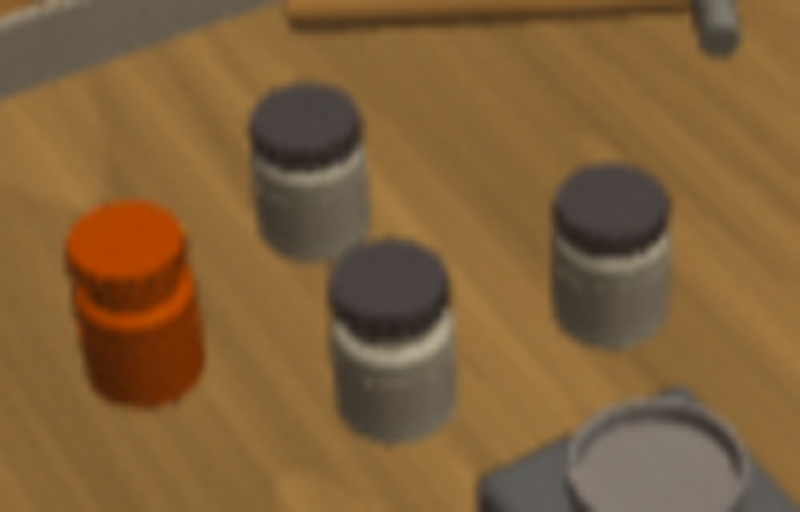

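View pics/c2.png

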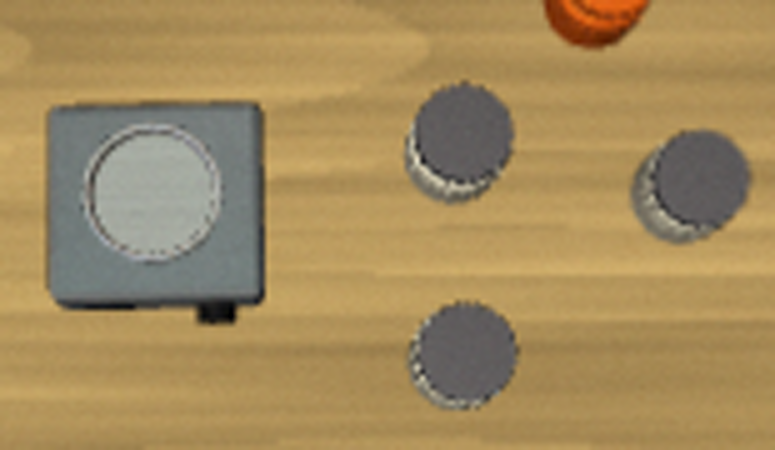

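Candidates in the scene crop are the jars at (310,170), (390,340) and (612,255), plus the orange one at (135,300), which is excluded. The jar at (390,340) fits. Its light band below the cap is the thickest and it is tallest for its width: height to width is 1.67 against 1.56 for the other two. In the top view it is the jar nearest the mixer on the far side, at (431,265) at 1.5x.

```bash
python3 - <<'E'
from h import *
np.set_printoptions(precision=4,suppress=True)
f=lambda x,y:((x+.5)/5-.5+195,(y+.5)/5-.5+150)
for n,c,z in(('A',(702,180),.08),('B',(463.5,135),.0905),('C',(467,354),.08),('cuprim',(152,193),.104)):
    P=ray('top',*f(*c),z);print(n,P)
    q=proj('scene',P);print('  in scene crop',(q-[165,140])*6.4)
    for h in(0,.08,.09):print('  h',h,(proj('scene',[P[0],P[1],h])-[165,140])*6.4)
for c in((163,300),(235,302),(231,374),(159,372),(197,337)):print('tray',ray('top',c[0]/1.5,c[1]/1.5,.018))
for c in((307,256),(371,257),(371,317),(306,317)):print('mix',ray('top',c[0]/1.5,c[1]/1.5,.072))
for c in((236,213),):print('amm',ray('top',c[0]/1.5,c[1]/1.5,.04))
E
```

```text
A [ 0.5845 -0.2693  0.08  ]
  in scene crop [299.5748 115.1228]
  h 0 [310.751  226.8244]
  h 0.08 [299.5748 115.1228]
  h 0.09 [298.1082 100.4816]
B [ 0.6107 -0.1258  0.0905]
  in scene crop [384.0896 275.1399]
  h 0 [393.44  403.114]
  h 0.08 [385.2256 290.6724]
  h 0.09 [384.144  275.8839]
C [ 0.4816 -0.1264  0.08  ]
  in scene crop [605.8677 199.1056]
  h 0 [604.4122 311.4242]
  h 0.08 [605.8677 199.1056]
  h 0.09 [606.0593 184.3588]
cuprim [0.575  0.0578 0.104 ]
  in scene crop [649.1874 463.8251]
  h 0 [644.3994 611.6818]
  h 0.08 [648.0255 499.6489]
  h 0.09 [648.5052 484.8536]
tray [0.5528 0.4279 0.018 ]
tray [0.5479 0.2755 0.018 ]
tray [0.3994 0.2807 0.018 ]
tray [0.4033 0.4311 0.018 ]
tray [0.4754 0.3533 0.018 ]
mix [0.6336 0.1209 0.072 ]
mix [ 0.6307 -0.0075  0.072 ]
mix [ 0.51   -0.0068  0.072 ]
mix [0.5108 0.1218 0.072 ]
amm [0.7321 0.2737 0.04  ]
```

Call:
move_arm(
  moves=[
    [0, [-0.021, -0.028, 0], [0, 0, -0.0262]],
    [0, [-0.021, -0.028, 0], [0, 0, -0.0262]],
    [0, [-0.021, -0.028, 0], [0, 0, -0.0262]],
    [0, [-0.021, -0.028, 0], [0, 0, -0.0262]],
    [0, [-0.021, -0.028, 0], [0, 0, -0.0262]],
    [0, [-0.021, -0.028, 0], [0, 0, -0.0262]],
    [0, [-0.021, -0.028, 0], [0, 0, -0.0262]],
    [0, [-0.021, -0.028, 0], [0, 0, -0.0262]],
    [0, [-0.021, -0.028, 0], [0, 0, -0.0262]],
    [0, [-0.021, -0.028, 0], [0, 0, -0.0262]],
  ],
  grip_force=60,
)

```text
time: 1.03
eef_pos: [0.3422, 0.3441, 0.2313]
tcp_rot: [-0.001, 1.0, 0.0, 0.0]
contact_force: [1.0, 1.2, 0.5]
opening: -0.002
finger_force: 0.0
```

Call:
move_arm(
  moves=[
    [0, [-0.02, -0.035, 0], [0, 0, 0]],
    [0, [-0.02, -0.035, 0], [0, 0, 0]],
    [0, [-0.02, -0.035, 0], [0, 0, 0]],
    [0, [-0.02, -0.035, 0], [0, 0, 0]],
    [0, [-0.02, -0.035, 0], [0, 0, 0]],
    [0, [-0.02, -0.035, 0], [0, 0, 0]],
    [0, [-0.02, -0.035, 0], [0, 0, 0]],
    [0, [-0.02, -0.035, 0], [0, 0, 0]],
    [0, [-0.02, -0.035, 0], [0, 0, 0]],
    [0, [-0.02, -0.035, 0], [0, 0, 0]],
  ],
)

```text
time: 1.87
eef_pos: [0.5425, -0.0063, 0.2313]
tcp_rot: [0.0, 1.0, 0.0, 0.0]
contact_force: [0.0, 0.1, -0.5]
opening: -0.002
finger_force: 0.0
```

Call:
move_arm(
  moves=[
    [0, [-0.0171, -0.03, 0], [0, 0, 0]],
    [0, [-0.0171, -0.03, 0], [0, 0, 0]],
    [0, [-0.0171, -0.03, 0], [0, 0, 0]],
    [0, [-0.0171, -0.0297, 0], [0, 0, 0]],
    [0, [0, 0, 0.02], [0, 0, 0]],
    [0, [0, 0, 0.03], [0, 0, 0]],
    [0, [0, 0, 0.03], [0, 0, 0]],
    [0, [0, 0, 0.03], [0, 0, 0]],
    [0, [0, 0, 0.01], [0, 0, 0]],
    [0, [0, 0, 0], [0, 0, 0]],
  ],
)

```text
time: 2.7
eef_pos: [0.6077, -0.1231, 0.1072]
tcp_rot: [-0.0, 1.0, 0.001, -0.004]
contact_force: [-0.0, -0.2, -0.3]
opening: -0.001
finger_force: 0.0
```

```bash
python3 - <<'E'
from h import *
a=read_camera('scene')[130:220,180:280,::-1];b=read_camera('top')[140:230,240:340,::-1]
o=cv2.resize(np.hstack([a,b]),None,fx=4,fy=4,interpolation=cv2.INTER_CUBIC);cv2.imwrite('pics/d1.png',o)
print(get_state()['eef_pos'])
E
```

```text
[ 0.61094168 -0.12412685  0.11228797]
```

View pics/d1.png

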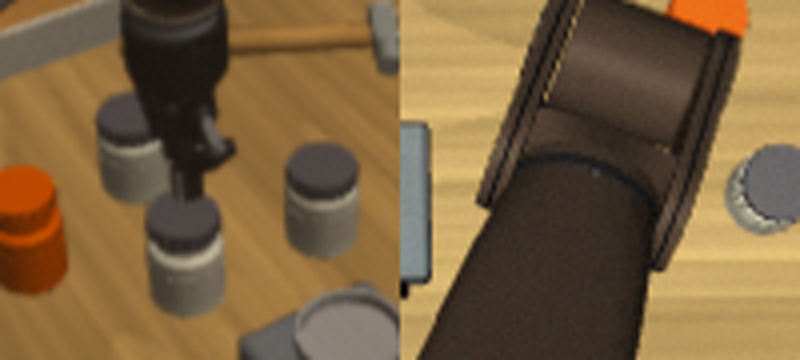

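The fingertips stand right above the cap of the target jar (left panel, about (187,195) over the cap at (183,222)). Next I press down gently.

Call:
move_arm(
  moves=[
    [0, [0, 0, 0.005], [0, 0, 0]],
    [0, [0, 0, 0.005], [0, 0, 0]],
    [0, [0, 0, 0.004], [0, 0, 0]],
    [0, [0, 0, 0.003], [0, 0, 0]],
    [0, [0, 0, 0.003], [0, 0, 0]],
    [0, [0, 0, 0.003], [0, 0, 0]],
    [0, [0, 0, 0.003], [0, 0, 0]],
    [0, [0, 0, 0.002], [0, 0, 0]],
    [0, [0, 0, 0.002], [0, 0, 0]],
    [0, [0, 0, 0], [0, 0, 0]],
  ],
)

```text
time: 3.63
eef_pos: [0.6107, -0.1241, 0.0832]
tcp_rot: [-0.0, 1.0, -0.0, 0.0]
contact_force: [-2.5, 1.1, 6.5]
opening: -0.001
finger_force: 3.6
```

Call:
move_arm(
  moves=[
    [0, [0, 0, 0.001], [0, 0, 0]],
    [0, [0, 0, 0.001], [0, 0, 0]],
    [0, [0, 0, 0.001], [0, 0, 0]],
    [0, [0, 0, 0.001], [0, 0, 0]],
    [0, [0, 0, 0], [0, 0, 0]],
    [0, [0, 0, 0], [0, 0, 0]],
    [0, [0, 0, 0], [0, 0, 0]],
    [0, [0, 0, 0], [0, 0, 0]],
    [0, [0, 0, 0], [0, 0, 0]],
    [0, [0, 0, 0], [0, 0, 0]],
  ],
)

```text
time: 4.47
eef_pos: [0.611, -0.1241, 0.0801]
tcp_rot: [-0.0, 1.0, -0.0, 0.0]
contact_force: [-4.5, 1.6, 11.2]
opening: -0.0
finger_force: 5.3
```

Call:
move_arm(
  moves=[
    [0, [0, 0, 0.001], [0, 0, 0]],
    [0, [0, 0, 0], [0, 0, 0]],
    [0, [0, 0, 0.001], [0, 0, 0]],
    [0, [0, 0, 0], [0, 0, 0]],
    [0, [0, 0, 0.001], [0, 0, 0]],
    [0, [0, 0, 0], [0, 0, 0]],
    [0, [0, 0, 0], [0, 0, 0]],
    [0, [0, 0, 0], [0, 0, 0]],
    [0, [0, 0, 0], [0, 0, 0]],
    [0, [0, 0, 0], [0, 0, 0]],
  ],
)

```text
time: 5.3
eef_pos: [0.6119, -0.1244, 0.0803]
tcp_rot: [-0.0, 1.0, -0.0, 0.001]
contact_force: [-8.3, 2.8, 21.2]
opening: 0.005
finger_force: 10.6
```

The force rose to 21 N while z stayed at 0.080, so the cap is home. Now I go up and open.

Call:
move_arm(
  moves=[
    [0, [0, 0, -0.005], [0, 0, 0]],
    [0, [0, 0, -0.015], [0, 0, 0]],
    [0.2, [0, 0, -0.03], [0, 0, 0]],
    [1, [0, 0, -0.03], [0, 0, 0]],
    [1, [0, 0, -0.02], [0, 0, 0]],
    [1, [0, 0, 0], [0, 0, 0]],
    [1, [0, 0, 0], [0, 0, 0]],
    [1, [0, 0, 0], [0, 0, 0]],
    [1, [0, 0, 0], [0, 0, 0]],
    [1, [0, 0, 0], [0, 0, 0]],
  ],
)

```text
time: 6.13
eef_pos: [0.6093, -0.1236, 0.172]
tcp_rot: [-0.0, 1.0, 0.001, -0.002]
contact_force: [-0.1, 0.7, 0.0]
opening: 1.002
finger_force: 0.0
```

```bash
python3 - <<'E'
from h import *
a=read_camera('scene')[140:220,165:265,::-1]
cv2.imwrite('pics/e1.png',cv2.resize(np.ascontiguousarray(a),None,fx=6.4,fy=6.4,interpolation=cv2.INTER_CUBIC))
print(get_state()['eef_pos'],get_state()['opening'])
E
```

```text
[ 0.60948346 -0.12367572  0.17232016] 0.997261391680626
```

View pics/e1.png

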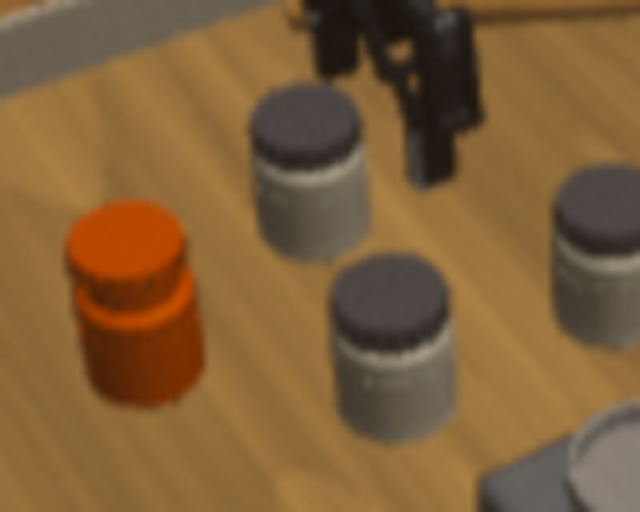

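The cap is now home: the target jar at (390,345) has the same thin light band as the others, and its base has not moved. Next I descend around the body.

Call:
move_arm(
  moves=[
    [1, [-0.0015, -0.002, 0.02], [0, 0, 0]],
    [1, [0, 0, 0.02], [0, 0, 0]],
    [1, [0, 0, 0.02], [0, 0, 0]],
    [1, [0, 0, 0.02], [0, 0, 0]],
    [1, [0, 0, 0.02], [0, 0, 0]],
    [1, [0, 0, 0.02], [0, 0, 0]],
    [1, [0, 0, 0.015], [0, 0, 0]],
    [1, [0, 0, 0.01], [0, 0, 0]],
    [1, [0, 0, 0.004], [0, 0, 0]],
    [1, [0, 0, 0], [0, 0, 0]],
  ],
)

```text
time: 7.02
eef_pos: [0.611, -0.1257, 0.0239]
tcp_rot: [-0.0, 1.0, 0.0, -0.001]
contact_force: [-0.7, 0.1, 0.3]
opening: 1.0
finger_force: 0.0
```

Call:
move_arm(
  moves=[
    [1, [0, 0, 0], [0, 0, 0]],
    [0.7, [0, 0, 0], [0, 0, 0]],
    [0.5, [0, 0, 0], [0, 0, 0]],
    [0.4, [0, 0, 0], [0, 0, 0]],
    [0.3, [0, 0, 0], [0, 0, 0]],
    [0.2, [0, 0, 0], [0, 0, 0]],
    [0, [0, 0, 0], [0, 0, 0]],
    [0, [0, 0, 0], [0, 0, 0]],
    [0, [0, 0, 0], [0, 0, 0]],
    [0, [0, 0, 0], [0, 0, 0]],
  ],
  grip_force=60,
)

```text
time: 7.85
eef_pos: [0.6133, -0.1266, 0.0273]
tcp_rot: [-0.0, 1.0, -0.001, 0.002]
contact_force: [-0.6, -0.2, 5.5]
opening: 0.705
finger_force: 65.7
```

Call:
move_arm(
  moves=[
    [0, [0, 0, 0], [0, 0, 0]],
    [0, [0, 0, -0.005], [0, 0, 0]],
    [0, [0, 0, -0.01], [0, 0, 0]],
    [0, [0, 0, -0.02], [0, 0, 0]],
    [0, [0, 0, -0.025], [0, 0, 0]],
    [0, [0, 0, -0.025], [0, 0, 0]],
    [0, [0, 0, -0.025], [0, 0, 0]],
    [0, [0, 0, -0.015], [0, 0, 0]],
    [0, [0, 0, -0.005], [0, 0, 0]],
    [0, [0, 0, 0], [0, 0, 0]],
  ],
)

```text
time: 8.68
eef_pos: [0.6124, -0.1261, 0.157]
tcp_rot: [-0.0, 1.0, -0.0, 0.001]
contact_force: [0.0, 0.2, -3.0]
opening: 0.705
finger_force: 65.5
```

Call:
move_arm(
  moves=[
    [0, [0.003, 0.012, 0], [0, 0, 0]],
    [0, [0.004, 0.023, 0], [0, 0, 0]],
    [0, [0.005, 0.026, 0], [0, 0, 0]],
    [0, [0.005, 0.026, 0], [0, 0, 0]],
    [0, [0.005, 0.026, 0], [0, 0, 0]],
    [0, [0.005, 0.026, 0], [0, 0, 0]],
    [0, [0.005, 0.026, 0], [0, 0, 0]],
    [0, [0.003, 0.012, 0], [0, 0, 0]],
    [0, [0, 0.006, 0], [0, 0, 0]],
    [0, [0, 0, 0], [0, 0, 0]],
  ],
)

```text
time: 9.52
eef_pos: [0.5757, 0.0583, 0.1538]
tcp_rot: [-0.001, 1.0, 0.0, -0.001]
contact_force: [-0.1, -0.1, -1.8]
opening: 0.7
finger_force: 65.5
```

```bash
python3 - <<'E'
from h import *
a=read_camera('scene')[160:260,210:310,::-1]
cv2.imwrite('pics/f1.png',cv2.resize(np.ascontiguousarray(a),None,fx=6,fy=6,interpolation=cv2.INTER_CUBIC))
s=get_state();e=s['eef_pos'];print(e,s['contact_force'])
c=np.array([210,160])
for nm,P in(('jarbase',[e[0]-.0025,e[1],e[2]-.027]),('cuprim',[.575,.0578,.104]),('floor',[.575,.0578,.092])):print(nm,(proj('scene',P)-c)*6)
E
```

```text
[0.57629474 0.05716109 0.15431712] [-1.25584476 -0.4789175  -3.16639303]
jarbase [341.24030042 279.38555633]
cuprim [338.7311743 314.8319617]
floor [338.1814163 331.7511816]
```

View pics/f1.png

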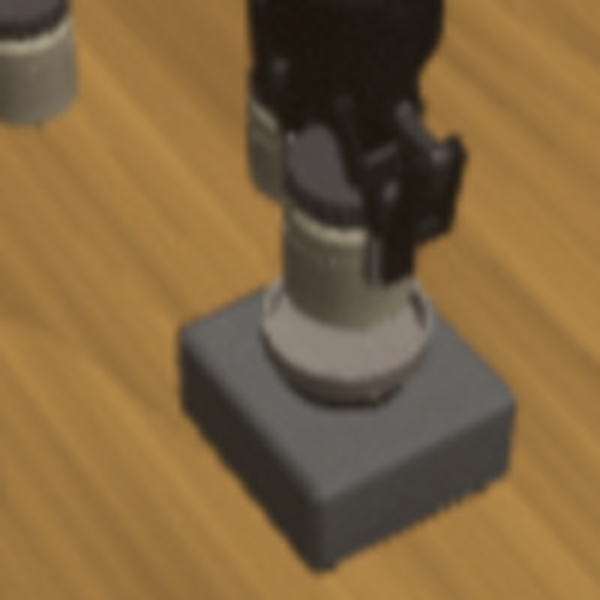

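The jar (x centre about 348) stands over the cup (x centre about 348), and the depth agrees with the projection. Now I lower it into the cup.

Call:
move_arm(
  moves=[
    [0, [0, 0, 0.005], [0, 0, 0]],
    [0, [0, 0, 0.006], [0, 0, 0]],
    [0, [0, 0, 0.006], [0, 0, 0]],
    [0, [0, 0, 0.005], [0, 0, 0]],
    [0, [0, 0, 0.004], [0, 0, 0]],
    [0, [0, 0, 0.003], [0, 0, 0]],
    [0, [0, 0, 0.003], [0, 0, 0]],
    [0, [0, 0, 0.002], [0, 0, 0]],
    [0, [0, 0, 0], [0, 0, 0]],
    [0, [0, 0, 0], [0, 0, 0]],
  ],
)

```text
time: 10.4
eef_pos: [0.5769, 0.057, 0.1214]
tcp_rot: [-0.0, 1.0, -0.0, 0.0]
contact_force: [0.3, 0.2, -2.3]
opening: 0.701
finger_force: 65.5
```

Call:
move_arm(
  moves=[
    [0, [0, 0, 0.002], [0, 0, 0]],
    [0, [0, 0, 0.002], [0, 0, 0]],
    [0, [0, 0, 0.002], [0, 0, 0]],
    [0, [0, 0, 0.002], [0, 0, 0]],
    [0, [0, 0, 0.001], [0, 0, 0]],
    [0, [0, 0, 0.001], [0, 0, 0]],
    [0, [0, 0, 0.001], [0, 0, 0]],
    [0, [0, 0, 0.001], [0, 0, 0]],
    [0, [0, 0, 0], [0, 0, 0]],
    [0, [0, 0, 0], [0, 0, 0]],
  ],
)

```text
time: 11.23
eef_pos: [0.5775, 0.057, 0.1118]
tcp_rot: [-0.0, 1.0, -0.0, 0.001]
contact_force: [-4.2, 0.6, 8.3]
opening: 0.699
finger_force: 66.5
```

Call:
move_arm(
  moves=[
    [0, [0, 0, 0.001], [0, 0, 0]],
    [0, [0, 0, 0.001], [0, 0, 0]],
    [0, [0, 0, 0.001], [0, 0, 0]],
    [0, [0, 0, 0.001], [0, 0, 0]],
    [0, [0, 0, 0], [0, 0, 0]],
    [0, [0, 0, 0], [0, 0, 0]],
    [0, [0, 0, 0], [0, 0, 0]],
    [0, [0, 0, 0], [0, 0, 0]],
    [0, [0, 0, 0], [0, 0, 0]],
    [0, [0, 0, 0], [0, 0, 0]],
  ],
)

```text
time: 12.07
eef_pos: [0.5778, 0.057, 0.1112]
tcp_rot: [-0.0, 1.0, -0.0, 0.0]
contact_force: [-11.3, -0.7, 22.3]
opening: 0.707
finger_force: 68.0
```

Call:
move_arm(
  moves=[
    [0, [0, 0, 0.0005], [0, 0, 0]],
    [0, [0, 0, 0], [0, 0, 0]],
    [0, [0, 0, 0], [0, 0, 0]],
    [0, [0, 0, 0], [0, 0, 0]],
    [0, [0, 0, 0], [0, 0, 0]],
    [0, [0, 0, 0], [0, 0, 0]],
    [0, [0, 0, 0], [0, 0, 0]],
    [0, [0, 0, 0], [0, 0, 0]],
    [0, [0, 0, 0], [0, 0, 0]],
    [0, [0, 0, 0], [0, 0, 0]],
  ],
)

```text
time: 12.9
eef_pos: [0.5779, 0.057, 0.1112]
tcp_rot: [-0.0, 1.0, -0.0, 0.0]
contact_force: [-12.4, 0.7, 23.3]
opening: 0.705
finger_force: 68.2
```

Call:
move_arm(
  moves=[
    [0, [0, 0, 0], [0, 0, 0]],
    [0, [0, 0, 0], [0, 0, 0]],
    [0, [0, 0, 0], [0, 0, 0]],
    [0, [0, 0, 0], [0, 0, 0]],
    [0, [0, 0, 0], [0, 0, 0]],
    [0, [0, 0, 0], [0, 0, 0]],
    [0, [0, 0, 0], [0, 0, 0]],
    [0, [0, 0, 0], [0, 0, 0]],
    [0, [0, 0, 0], [0, 0, 0]],
    [0, [0, 0, 0], [0, 0, 0]],
  ],
)

```text
time: 13.73
eef_pos: [0.5779, 0.057, 0.1111]
tcp_rot: [-0.0, 1.0, -0.0, 0.0]
contact_force: [-11.2, 0.6, 23.7]
opening: 0.704
finger_force: 68.2
```

Call:
move_arm(
  moves=[
    [0, [0, 0, -0.002], [0, 0, 0]],
    [0, [0, 0, -0.003], [0, 0, 0]],
    [0, [0, 0, -0.005], [0, 0, 0]],
    [0, [0, 0, -0.01], [0, 0, 0]],
    [0, [0, 0, -0.015], [0, 0, 0]],
    [0, [0, 0, -0.015], [0, 0, 0]],
    [0, [0, 0, -0.01], [0, 0, 0]],
    [0, [0, 0, -0.005], [0, 0, 0]],
    [0, [0, 0, 0], [0, 0, 0]],
    [0, [0, 0, 0], [0, 0, 0]],
  ],
)

```text
time: 14.57
eef_pos: [0.5766, 0.057, 0.1693]
tcp_rot: [-0.0, 1.0, 0.0, -0.0]
contact_force: [0.1, -0.8, -2.4]
opening: 0.701
finger_force: 65.6
```

Call:
move_arm(
  moves=[
    [0, [0.004, 0.012, 0], [0, 0, 0]],
    [0, [0.008, 0.024, 0], [0, 0, 0]],
    [0, [0.012, 0.036, 0], [0, 0, 0]],
    [0, [0.013, 0.038, 0], [0, 0, 0]],
    [0, [0.013, 0.038, 0], [0, 0, 0]],
    [0, [0.013, 0.038, 0], [0, 0, 0]],
    [0, [0.013, 0.038, 0], [0, 0, 0]],
    [0, [0.012, 0.036, 0], [0, 0, 0]],
    [0, [0.009, 0.025, 0], [0, 0, 0]],
    [0, [0.004, 0.012, 0], [0, 0, 0]],
  ],
)

```text
time: 15.4
eef_pos: [0.4727, 0.3573, 0.1685]
tcp_rot: [-0.002, 1.0, 0.0, -0.001]
contact_force: [0.1, 1.1, -2.8]
opening: 0.708
finger_force: 65.6
```

Call:
move_arm(
  moves=[
    [0, [0, 0, 0.005], [0, 0, 0]],
    [0, [0, 0, 0.012], [0, 0, 0]],
    [0, [0, 0, 0.02], [0, 0, 0]],
    [0, [0, 0, 0.022], [0, 0, 0]],
    [0, [0, 0, 0.022], [0, 0, 0]],
    [0, [0, 0, 0.02], [0, 0, 0]],
    [0, [0, 0, 0.012], [0, 0, 0]],
    [0, [0, 0, 0.007], [0, 0, 0]],
    [0, [0, 0, 0.003], [0, 0, 0]],
    [0, [0, 0, 0], [0, 0, 0]],
  ],
)

```text
time: 16.23
eef_pos: [0.4759, 0.3533, 0.0463]
tcp_rot: [0.0, 1.0, -0.0, -0.0]
contact_force: [0.5, 0.4, -2.4]
opening: 0.702
finger_force: 65.6
```

```bash
python3 - <<'E'
from h import *
snap('scene','g1.png',(300,230,430,340),5)
print(get_state()['eef_pos'])
E
```

```text
[0.47648935 0.35384498 0.04735527]
```

View pics/g1.png

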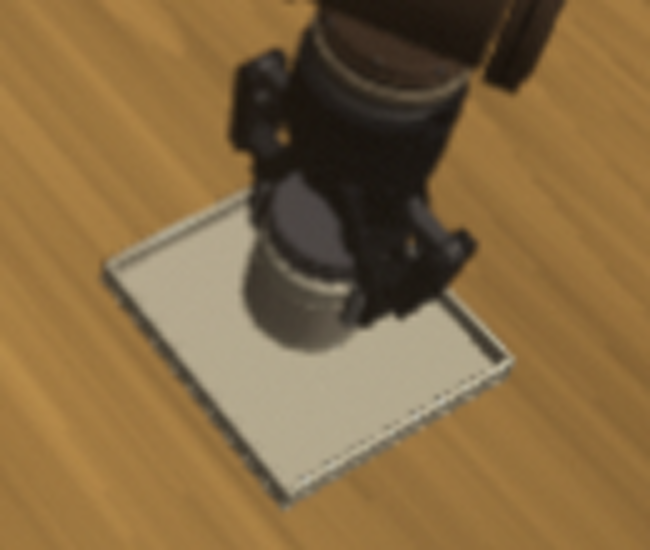

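The jar hangs upright over the middle of the tray (base about (305,340)). Next comes the slow touch-down.

Call:
move_arm(
  moves=[
    [0, [0, 0, 0.003], [0, 0, 0]],
    [0, [0, 0, 0.003], [0, 0, 0]],
    [0, [0, 0, 0.003], [0, 0, 0]],
    [0, [0, 0, 0.003], [0, 0, 0]],
    [0, [0, 0, 0.002], [0, 0, 0]],
    [0, [0, 0, 0.001], [0, 0, 0]],
    [0, [0, 0, 0.001], [0, 0, 0]],
    [0, [0, 0, 0], [0, 0, 0]],
    [0, [0, 0, 0], [0, 0, 0]],
    [0, [0, 0, 0], [0, 0, 0]],
  ],
)

```text
time: 17.12
eef_pos: [0.4758, 0.3541, 0.0314]
tcp_rot: [-0.0, 1.0, 0.0, -0.0]
contact_force: [-2.7, -1.6, 3.4]
opening: 0.706
finger_force: 66.1
```

Call:
move_arm(
  moves=[
    [0.72, [0, 0, 0], [0, 0, 0]],
    [0.74, [0, 0, 0], [0, 0, 0]],
    [0.78, [0, 0, 0], [0, 0, 0]],
    [0.84, [0, 0, 0], [0, 0, 0]],
    [0.9, [0, 0, 0], [0, 0, 0]],
    [1, [0, 0, 0], [0, 0, 0]],
    [1, [0, 0, 0], [0, 0, 0]],
    [1, [0, 0, 0], [0, 0, 0]],
    [1, [0, 0, 0], [0, 0, 0]],
    [1, [0, 0, 0], [0, 0, 0]],
  ],
)

```text
time: 17.95
eef_pos: [0.4757, 0.354, 0.0308]
tcp_rot: [-0.0, 1.0, 0.0, -0.0]
contact_force: [0.7, 0.8, 0.4]
opening: 0.999
finger_force: 0.0
```

Call:
move_arm(
  moves=[
    [1, [0, 0, -0.003], [0, 0, 0]],
    [1, [0, 0, -0.006], [0, 0, 0]],
    [1, [0, 0, -0.015], [0, 0, 0]],
    [1, [0, 0, -0.02], [0, 0, 0]],
    [1, [0, 0, -0.025], [0, 0, 0]],
    [1, [0, 0, -0.025], [0, 0, 0]],
    [1, [0, 0, -0.025], [0, 0, 0]],
    [1, [0, 0, -0.02], [0, 0, 0]],
    [1, [0, 0, -0.01], [0, 0, 0]],
    [1, [0, 0, 0], [0, 0, 0]],
  ],
)

```text
time: 18.78
eef_pos: [0.4774, 0.3549, 0.1837]
tcp_rot: [-0.0, 1.0, 0.002, 0.003]
contact_force: [-0.2, 0.0, -0.3]
opening: 1.0
finger_force: 0.0
```

```bash
python3 - <<'E'
from h import *
snap('scene','z1.png',k=1.5)
print(get_state()['eef_pos'])
E
```

```text
[0.47636702 0.35432482 0.18128607]
```

View pics/z1.png

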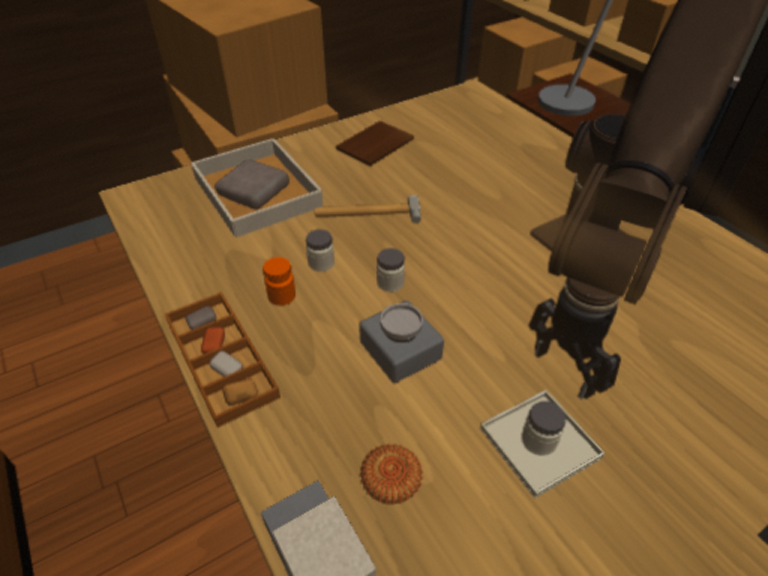

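The jar stands upright in the tray at (545,428) and the arm is clear of it. The other jars (320,250) and (390,270), the fossil (391,472) and the hammer are where they were.

```bash
python3 -c "
from plant import *
print(sign_off())"
```

```text
the job is handed in; nothing more can be done
None
```

I pressed the proud cap fully home on the bench, held the jar down in the fully pressed mixer cup for over 1.5 s, set it upright in the white tray with the other items where they were, and handed the job in at about 19 s.

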